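# Clear the lab bench into its trays

## Robot

A 6-joint arm with a two-finger parallel gripper is mounted at the origin on the work surface. World frame = base frame: x ahead of the robot, y to its left, z up, the work surface at z = 0. Lengths are in mm, angles in rad, forces in N, time in s.
With the tool pointing down it reaches from about 275 to 750 mm from the base axis. Payload 10.2 kg.
Tool frame: the origin (TCP) lies at the very end of the fingers, on their centre line; the grasp point (between the pads) lies 19 mm behind it; z points along the fingers, x is the direction in which the jaws open and shut, and the axes are right-handed (so a half turn about z gives the same grasp; the last joint's range is limited). The gripper opens to 85 mm and grips with 20 to 120 N. Pads are 22 mm wide; open, the fingers measure 114 mm over their backs; the gripper's body (76 mm by 85 mm) begins 54 mm behind the grasp point. The pads swing forward as they close: fully open they stand 13 mm farther back than shut.
Start: joints at [-1.547, 0.313, 1.498, -0, 1.331, -0.223], TCP at [128.245, -509.101, 231.294] pointing down, gripper open.
Joint ranges: [-2.94, 2.94], [-0.97, 2.17], [0.19, 2.56], [-1.23, 4.37], [0.02, 3.11], [-2.88, 2.88]. Speed limits (rad/s): [2.39, 2.39, 3.01, 3.14, 3.14, 3.14].

## Interface

Orientations are given as a unit quaternion [w, x, y, z].
In Python, from rig import telemetry, capture, camera_model, finish_job gives the robot as it stands.
- The arm moves only by the shell command python3 -m inch 'ROWS' [FORCE]. ROWS is JSON, a list of rows, each a list of 5 numbers: the shift along the tool's x, y, z in m, then the turn about the tool's z in rad, then the finger opening in m, from 0 to 0.0854. A call has exactly 5 rows; each row shifts and turns the pose as measured when the row begins, along the tool's axes as they then stand; what a row does not reach is not made up. A row lasts 1/12 s, in which the tool goes at most 41.7 mm and 7.16 degrees, less where a joint would pass 70% of its speed; a pose out of reach is approached as far as the arm can. A call with a gripper value outside its range is refused whole. The fingers move at their own pace and stop on an object; FORCE is the grip in N (left out, the last holds). Time passes only in rows, so rows that do not move let the fingers close, or fill a call up. It gives the time, the measured TCP pose, the force and the opening at its end, in the units of the state.
- telemetry.sense(): the state, without advancing time (a new reading comes with each control period).
- capture(name): name is "side" or "top"; returns the picture (384x512x3 uint8, blue, green, red); there is no depth.
- camera_model(name): a dict with "mtx" (3x3 intrinsics, pixels), "camera_from_world" (4x4, takes a point from world to camera coordinates). Camera axes: x right, y down, z forward; pixel columns grow to the right and rows downward; lengths in mm; the calibration is good to about 2 mm. A picture is of the moment at which its call begins. camera_model takes no time and is no camera call.
- finish_job(): hands the job in, once; it reports no verdict.
The state is a dict: "time_s": time; "joints": joint angles; "dq": joint speeds; "tau": joint torques, N m; "eef_pos": TCP position; "ee_rot": TCP orientation; "force": force on the tool from outside, world axes, zero at the start; "wrist_torque": the same for the moment, N m; "grip_width": opening from 0.0 (shut) to 1.0 (fully open).
Only numpy, scipy, OpenCV 4.12 (cv2) and the standard library are available. Lean on these libraries where they do the work, as an engineer would, in place of code of your own. Each camera call takes 0.05 s, during which the arm holds its last target. There are 200 camera calls.

## Task

Clear up the bench: lay both markers flat, side by side and lengthwise in the marker tray, stand each vial in a pocket of its own in the vial rack, and stand the jar in the middle of the round dish. Keep the vials and the jar upright throughout, let go of everything, and leave the beaker and the canister where they are.

Things in the scene. Friction and masses are not known exactly. Their poses are not given: they have to be found in the camera images.
- long_marker: Flat-bodied marker pen lying on its broad side, 130 mm long, 20 mm wide, 14 mm thick; white plastic with a black cap on about 40 % of its length; about 25 g. Origin: centre of its underside (14 mm below the top face). x runs along the pen towards the cap, z up. Goes in the marker tray. The longer of the two.
- short_marker: Flat-bodied marker pen lying on its broad side, 100 mm long, 20 mm wide, 14 mm thick; white plastic with a black cap on about 40 % of its length; about 25 g. Origin: centre of its underside (14 mm below the top face). x runs along the pen towards the cap, z up. Goes in the marker tray. The shorter of the two.
- tall_vial: Tall amber glass vial with a black cap, standing upright: a plain cylinder 28 mm in diameter and 72 mm tall overall (the top 14 mm is the cap); about 40 g. Origin: centre of its underside, z up. Goes in the vial rack.
- short_vial: Short amber glass vial with a black cap, standing upright: a plain cylinder 28 mm in diameter and 48 mm tall overall (the top 14 mm is the cap); about 40 g. Origin: centre of its underside, z up. Goes in the vial rack.
- jar: Squat specimen jar, white plastic with a black lid (the top 15 mm), standing upright: a plain cylinder 58 mm in diameter and 55 mm tall overall; about 90 g. Origin: centre of its underside, z up. Goes in the jar dish.
- marker_tray: Fixed shallow rectangular blue plastic tray, open on top. Outside 128 mm (x) by 170 mm (y, its long side); inside 120 by 162 mm; floor 3 mm thick, rim 10 mm above the bench, walls 4 mm. Origin: centre of its underside at bench height, z up. Room for two markers side by side, both along y (for instance 27 mm either side of the middle in x).
- vial_rack: Fixed blue plastic rack with two open square pockets side by side, split by one low wall. Outside 64 mm (x) by 124 mm (y); each pocket 56 by 56 mm, centred at y = +30 mm and y = -30 mm, x = 0; pocket floor 4 mm above the bench, walls 4 mm thick, all tops 22 mm above the bench. Origin: centre of its underside at bench height, z up. Either vial may take either pocket.
- jar_dish: Fixed round shallow blue plastic dish, outside diameter 92 mm, inside 84 mm; floor 4 mm above the bench, rim 12 mm above the bench. Origin: centre of its underside at bench height, z up.
- beaker: Bystander: empty loose clear cup-shaped beaker, 70 mm in diameter at the rim, 90 mm tall. Origin: centre of its underside, z up. Not to be disturbed.
- canister: Bystander: loose round blue plastic canister with a lid of the same blue, 116 mm in diameter at the lid, 128 mm tall. Origin: centre of its underside, z up. Not to be disturbed.
Not all that is in view belongs to the job. What is shaped like the tall_vial but blue or red is not meant.

How it is judged:
By the outcome, as a careful person would: the job done as asked, in the order asked, and still so for the second after the job is handed in, with the robot touching nothing.
It also fails if it takes over 134 s, if anything falls off the work surface, if the arm or the gripper's body presses on something with over 40 N, if the wrist force passes 120 N, or if a joint passes its speed limit or range.

## Working session

There is one attempt and no reset: what is moved stays moved. The work goes in short steps, Python scripts to look and compute and a shell command to move; the robot and the scene stay as the last step left them, time stands still between calls to the robot, and variables do not carry over. Pictures are saved under pics/ and viewed, about 12 in all and at most 16, crops included, and the job is handed in when it is done.

```bash
mkdir -p pics; ls
python3 - <<'E'
from rig import telemetry,capture,camera_model
import cv2
print(telemetry.sense())
for n in("top","side"):
    cv2.imwrite(f"pics/{n}0.png",cv2.resize(capture(n),(800,600),interpolation=cv2.INTER_CUBIC)); print(n,camera_model(n))
E
```

```text
pics
{'time_s': 0.0, 'joints': array([-1.54738109e+00,  3.13461582e-01,  1.49845348e+00,  2.36676226e-05,
        1.33101568e+00, -2.23394846e-01]), 'dq': array([-0.0008184 , -0.0002799 , -0.00123036,  0.00035634, -0.00087434,
        0.00077309]), 'tau': array([ 8.01838505e-04, -4.12260962e+01, -2.59743011e+01, -1.21179673e-04,
        4.11675515e-03,  1.97198545e-05]), 'eef_pos': array([ 128.25406402, -508.81946129,  230.7229829 ]), 'ee_rot': array([-5.25223309e-04,  7.88766736e-01, -6.14692271e-01, -4.14600415e-04]), 'force': array([-0.10863741,  0.30304715, -0.49215524]), 'wrist_torque': array([-0.05712763, -0.02704201, -0.01502069]), 'grip_width': 1.002595232809274}
top {'mtx': array([[447.12753979,   0.        , 253.91117962],
       [  0.        , 447.12753979, 189.74724611],
       [  0.        ,   0.        ,   1.        ]]), 'camera_from_world': array([[ 1.73883670e-03, -9.99691794e-01,  2.47647639e-02,
        -3.18665292e+01],
       [-9.98796251e-01, -2.95020239e-03, -4.89626933e-02,
         5.09792226e+02],
       [ 4.90206638e-02, -2.46498152e-02, -9.98493546e-01,
         1.52405739e+03],
       [ 0.00000000e+00,  0.00000000e+00,  0.00000000e+00,
         1.00000000e+00]])}
side {'mtx': array([[477.18333652,   0.        , 250.04013474],
       [  0.        , 477.18333652, 191.50576827],
       [  0.        ,   0.        ,   1.        ]]), 'camera_from_world': array([[ 9.63004544e-01, -2.69012429e-01,  1.59549947e-02,
        -5.02129249e+02],
       [-1.53542668e-01, -5.96377449e-01, -7.87882344e-01,
         1.17628927e+02],
       [ 2.21465342e-01,  7.56284505e-01, -6.15619079e-01,
         1.29787308e+03],
       [ 0.00000000e+00,  0.00000000e+00,  0.00000000e+00,
         1.00000000e+00]])}
```

View pics/top0.png

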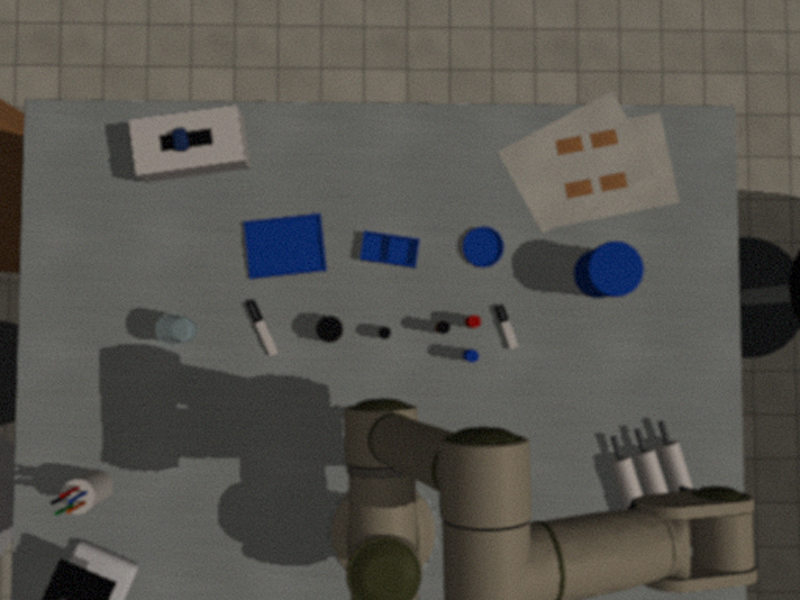

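View pics/side0.png

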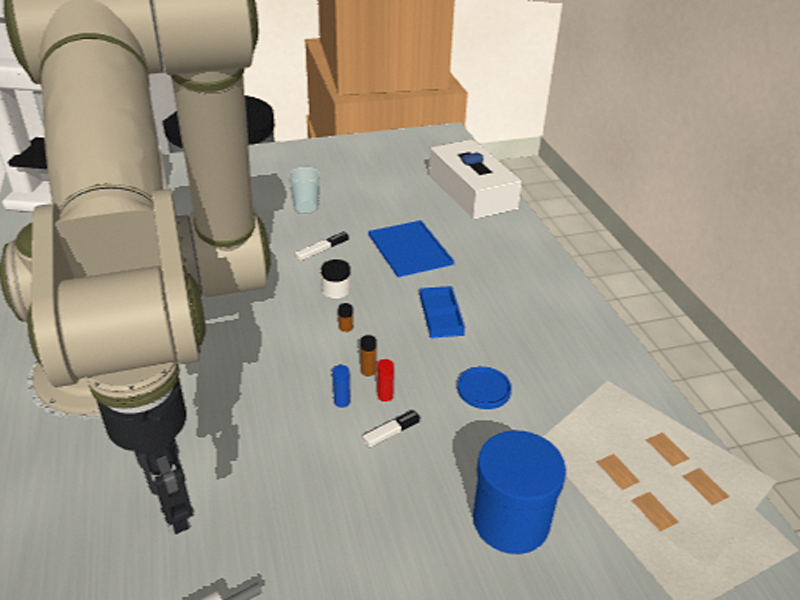

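Top view at 800x600 px: tray (284,246), rack (389,249), dish (482,246), canister (609,269), beaker (175,328).
- **Tall vial lookalikes:** the amber vial has a black cap at (442,327). The blue decoy is at (471,355) and the red one at (473,321).
- **Short vial lookalikes:** short vial (384,332), jar (329,329).
- **Marker lookalikes:** long marker (261,327) and short marker (506,327). The three white pens at (650,470) and the pen cup at (80,495) don't belong to the job.

A close crop and contour measurements come next.

```bash
cat > h.py <<'E'
import numpy as np,cv2
from rig import telemetry,capture,camera_model
def ray(name,u,v,z):
    m=camera_model(name);T=m["camera_from_world"];R,t=T[:3,:3],T[:3,3]
    c=-R.T@t;d=R.T@np.linalg.solve(m["mtx"],[u,v,1.]);return (c+d*(z-c[2])/d[2])[:2]
def proj(name,p):
    m=camera_model(name);T=m["camera_from_world"];q=m["mtx"]@(T[:3,:3]@np.array(p,float)+T[:3,3]);return q[:2]/q[2]
def crop(img,x0,y0,x1,y1,s,f):
    cv2.imwrite("pics/"+f,cv2.resize(img[y0:y1,x0:x1],None,fx=s,fy=s,interpolation=cv2.INTER_CUBIC))
def st():
    s=telemetry.sense();w,x,y,z=s["ee_rot"]
    ax=np.array([1-2*(y*y+z*z),2*(x*y+w*z)])
    print("t%.2f"%s["time_s"],s["eef_pos"].round(1),"xaxis deg %.1f"%np.degrees(np.arctan2(ax[1],ax[0])),"F",s["force"].round(1),"grip %.3f"%s["grip_width"],"q",s["joints"].round(2))
def delta(x,y,z,phi=None):
    """tool-frame shift (mm) to world target; tool down; phi = wanted tool x-axis angle deg (mod 180)"""
    s=telemetry.sense();w,a,b,c=s["ee_rot"]
    from scipy.spatial.transform import Rotation as R
    r=R.from_quat([a,b,c,w]);d=r.inv().apply(np.array([x,y,z])-s["eef_pos"]);m=r.as_matrix()
    cur=np.degrees(np.arctan2(m[1,0],m[0,0]));o="d(tool mm) %s cur %.1f tilt %.3f"%(d.round(1),cur,np.hypot(m[0,2],m[1,2]))
    if phi is not None:
        t=-((phi-cur+90)%180-90);o+=" turn(rad) %.3f"%np.radians(t)
    print(o); st()
E
python3 - <<'E'
from h import *
im=capture("top");cv2.imwrite("pics/top_raw.png",im)
crop(im,140,125,340,245,4,"c1.png")
h=cv2.cvtColor(im,cv2.COLOR_BGR2HSV)
m=((h[...,0]>100)&(h[...,0]<130)&(h[...,1]>150)).astype(np.uint8)
cs,_=cv2.findContours(m,cv2.RETR_EXTERNAL,cv2.CHAIN_APPROX_NONE)
for c in cs:
    if cv2.contourArea(c)>15:
        r=cv2.minAreaRect(c);bp=cv2.boxPoints(r);print(cv2.contourArea(c),np.round(r[0],1),np.round(r[1],1),r[2]);print([ray("top",u,v,10).round(0).tolist() for u,v in bp],ray("top",*r[0],10).round(1))
g=cv2.cvtColor(im,cv2.COLOR_BGR2GRAY)
for nm,mm in(("white",(g>150)),("black",(g<35))):
  mm=mm.astype(np.uint8);mm[:180]=0;mm[235:]=0
  n,l,s,ce=cv2.connectedComponentsWithStats(mm)
  for i in range(1,n):
    if s[i,4]>12 and 140<ce[i][0]<345:print(nm,s[i],ce[i].round(1))
E
```

```text
41.0 [301. 227.] [6. 8.] 90.0
[[393.0, -179.0], [393.0, -207.0], [372.0, -207.0], [372.0, -179.0]] [ 382.2 -192.9]
1122.5 [389.3 171.8] [33.5 43.4] 86.18592071533203
[[627.0, -422.0], [638.0, -574.0], [521.0, -580.0], [510.0, -429.0]] [ 573.8 -501.3]
560.0 [248.8 159. ] [35.2 17.4] 8.130102157592773
[[595.0, 51.0], [654.0, 43.0], [638.0, -77.0], [578.0, -69.0]] [616.2 -12.8]
456.0 [308.5 158. ] [24. 25.] 90.0
[[662.0, -177.0], [663.0, -264.0], [579.0, -263.0], [579.0, -176.0]] [ 620.7 -219.8]
1662.5 [181.7 157.1] [35.9 48.9] 83.6598129272461
[[674.0, 309.0], [693.0, 142.0], [570.0, 127.0], [551.0, 294.0]] [621.8 218. ]
83.0 [115.5  88.8] [11.4 10.4] 71.56504821777344
[[871.0, 472.0], [882.0, 438.0], [845.0, 425.0], [833.0, 459.0]] [857.7 448.5]
black [158 193   9  13  55] [161.9 198.7]
black [316 196   8  10  41] [319.7 200.2]
black [202 203  17  16 205] [210.  210.1]
black [279 205   8   8  49] [282.7 208.7]
black [298 204   3   5  13] [299.1 205.7]
black [242 210   7   6  34] [245.3 212.5]
black [296 224   8   6  22] [298.9 226.4]
```

View pics/c1.png

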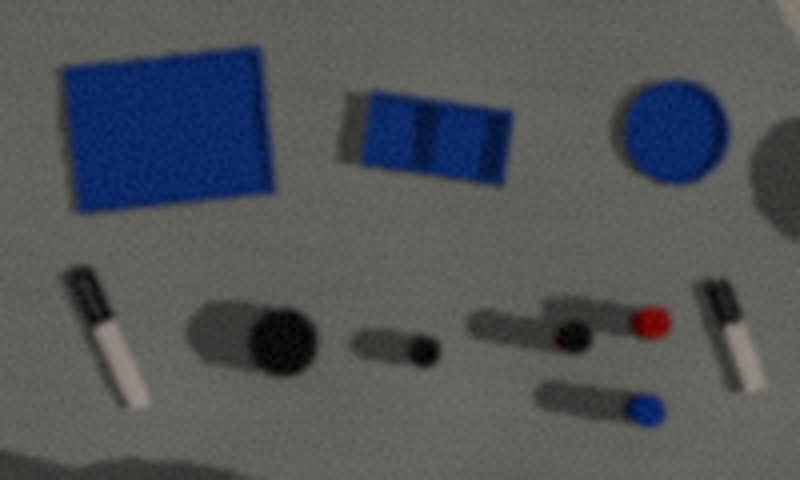

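The crop confirms the choice: the tall vial is the black-capped one at (574,337), short vial (425,352), jar (283,342). The red (653,322) and blue (647,410) cylinders are decoys. The long marker runs from (80,268) to (137,408), and the short one from (715,280) to (753,390), caps at the top. Next I'll compute positions and check them by projecting into the side view.

Run:
```python
from h import *
f=lambda x,y,z:ray("top",(x+.5)/4-.5+140,(y+.5)/4-.5+125,z)
P={}
for n,a,b,L in(("long",(80,266),(139,409),130),("short",(715,279),(755,391),100)):
    A,B=f(*a,14),f(*b,14);d=A-B;P[n]=[*((A+B)/2),14];print(n,(A+B)/2,"len",np.hypot(*d),L,"ang",np.degrees(np.arctan2(d[1],d[0])));P[n+"c"]=[*A,14];P[n+"e"]=[*B,14]
for n,p,z in(("jar",(283,342),55),("sv",(425,352),48),("tv",(574,337),72),("red",(653,322),72),("blue",(647,410),72),("dish",(676,131),12)):
    P[n]=[*f(*p,z),z];print(n,np.round(P[n],1))
for n,cs,z in(("tray",[(64,68),(260,47),(275,190),(80,212)],10),("rack",[(371,92),(513,110),(503,185),(362,165)],22)):
    c=np.array([f(*p,z) for p in cs]);P[n]=[*c.mean(0),z];
    for i,q in enumerate(c):P[n+str(i)]=[*q,z]
    d=(c[0]-c[1]+c[3]-c[2])/2;e=(c[0]-c[3]+c[1]-c[2])/2
    print(n,c.mean(0),"sizes",np.hypot(*d),np.hypot(*e),"y axis ang",np.degrees(np.arctan2(d[1],d[0])),"x axis",np.degrees(np.arctan2(e[1],e[0])))
im=capture("side");im=cv2.resize(im[135:305,180:350],None,fx=3.5,fy=3.5,interpolation=cv2.INTER_CUBIC)
for p in P.values():
    u=(proj("side",p)+.5-[180,135])*3.5-.5;cv2.drawMarker(im,tuple(int(round(k)) for k in u),(0,255,0),cv2.MARKER_CROSS,9,1)
cv2.imwrite("pics/s1.png",im)
```

```text
long [443.27440044 265.84570663] len 132.171707417892 130 ang 22.91200480470148
short [ 446.40083798 -269.83738101] len 102.03162412225574 100 ang 19.456781026553763
jar [439.5 115.2  55. ]
sv [431.4  -3.   48. ]
tv [ 444.  -125.9   72. ]
red [ 456.5 -191.3   72. ]
blue [ 383.9 -186.1   72. ]
dish [ 622.7 -220.    12. ]
tray [622.49068308 216.7443306 ] sizes 168.57489776630882 124.86841701511591 y axis ang 96.60601400807566 x axis 6.658346559427264
rack [614.48075278 -13.25815294] sizes 122.31263864368567 64.23708309108741 y axis ang 82.583606738437 x axis -7.151995006022142
```

View pics/s1.png

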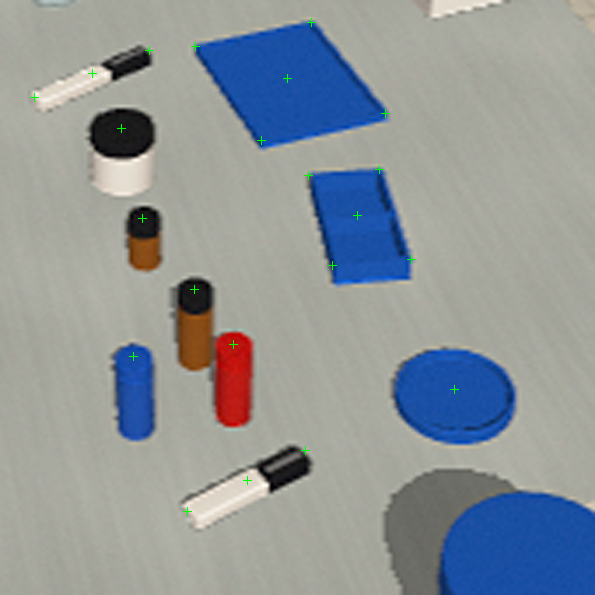

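The projections agree with the side view to about 1 px, and the sizes agree with those given. I'll start with the short marker, which is nearest to the arm.

Run:
```python
from h import *
delta(446,-271,120,109.5)
```

```text
d(tool mm) [-153.  -366.2  111.1] cur -75.9 tilt 0.001 turn(rad) -0.094
t0.20 [ 128.2 -508.9  231. ] xaxis deg -75.9 F [-0.1  0.1 -1.1] grip 0.999 q [-1.55  0.31  1.5   0.    1.33 -0.22]
```

```bash
python3 -m inch '[[-0.013,-0.031,0.009,0,0.05],[-0.013,-0.031,0.009,0,0.05],[-0.013,-0.031,0.009,0,0.05],[-0.013,-0.031,0.009,0,0.05],[-0.013,-0.031,0.009,0,0.05]]' 30; python3 -m inch '[[-0.013,-0.031,0.009,0,0.05],[-0.013,-0.031,0.009,0,0.05],[-0.013,-0.031,0.009,0,0.05],[-0.013,-0.031,0.009,0,0.05],[-0.013,-0.031,0.009,0,0.05]]'; python3 -c "
from h import *
delta(446,-271,120,109.5)"
```

```text
time_s: 0.62
eef_pos: [263.0, -408.4, 184.6]
ee_rot: [0.001, 0.786, -0.619, 0.001]
force: [0.3, -0.8, 0.8]
grip_width: 0.586
time_s: 1.03
eef_pos: [404.0, -302.6, 136.9]
ee_rot: [0.001, 0.785, -0.619, 0.001]
force: [-0.1, -1.7, -0.1]
grip_width: 0.588
d(tool mm) [-20.9 -48.3  16.8] cur -76.5 tilt 0.003 turn(rad) -0.104
t1.03 [ 404.  -302.6  136.9] xaxis deg -76.5 F [-0.1 -1.7 -0.1] grip 0.588 q [-0.87  0.37  1.69 -0.    1.09  0.46]
```

```bash
python3 -m inch '[[-0.0105,-0.024,0.017,0,0.05],[-0.0105,-0.024,0.02,0,0.05],[0,0,0.02,-0.104,0.05],[0,0,0.02,0,0.05],[0,0,0,0,0.05]]'; python3 -c "
from h import *
delta(446,-271,3,109.5)"
```

```text
time_s: 1.45
eef_pos: [452.1, -263.4, 55.2]
ee_rot: [0.001, 0.82, -0.572, 0.0]
force: [-0.9, -0.5, -0.8]
grip_width: 0.583
d(tool mm) [ 5.   8.2 52.2] cur -69.8 tilt 0.002 turn(rad) 0.012
t1.45 [ 452.1 -263.4   55.2] xaxis deg -69.8 F [-0.9 -0.5 -0.8] grip 0.583 q [-0.75  0.52  1.7  -0.    0.92  0.47]
```

```bash
python3 -m inch '[[0.005,0.008,0.012,0.012,0.05],[0,0,0.01,0,0.05],[0,0,0.005,0,0.05],[0,0,0,0,0.05],[0,0,0,0,0.05]]'
python3 - <<'E'
from h import *
delta(446,-271,3,109.5)
im=capture("side");crop(im,200,200,340,305,5.5,"s2.png")
E
```

```text
time_s: 1.87
eef_pos: [446.9, -271.7, 29.2]
ee_rot: [0.001, 0.816, -0.578, 0.001]
force: [-0.4, -0.2, 0.6]
grip_width: 0.588
d(tool mm) [-1.1  0.6 26.2] cur -70.6 tilt 0.003 turn(rad) -0.002
t1.87 [ 446.9 -271.7   29.2] xaxis deg -70.6 F [-0.4 -0.2  0.6] grip 0.588 q [-0.77  0.56  1.72 -0.    0.86  0.46]
```

View pics/s2.png

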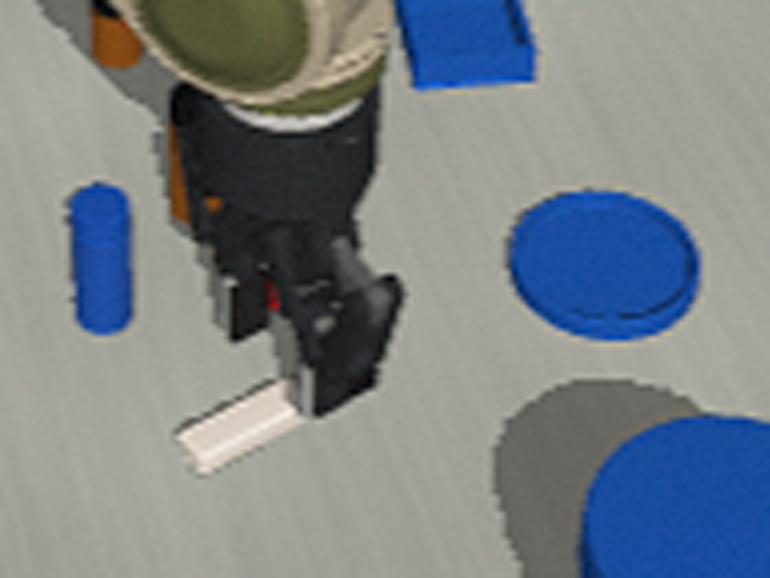

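The near finger tip is at (320,410) and the far one at (240,335). The marker, with its white end at (195,440), passes between them. I'll descend and grip.

```bash
python3 -m inch '[[-0.001,0,0.01,0,0.05],[0,0,0.01,0,0.05],[0,0,0.005,0,0.05],[0,0,0,0,0.05],[0,0,0,0,0.012]]' 30;python3 -m inch '[[0,0,0,0,0.012],[0,0,0,0,0.012],[0,0,0,0,0.012],[0,0,0,0,0.012],[0,0,0,0,0.012]]'; python3 -c "
from h import *
delta(446,-271,3,109.5)"
```

```text
time_s: 2.33
eef_pos: [447.3, -271.1, 3.2]
ee_rot: [0.001, 0.816, -0.578, 0.002]
force: [0.4, -0.7, -0.0]
grip_width: 0.465
time_s: 2.75
eef_pos: [447.7, -271.3, 3.8]
ee_rot: [0.001, 0.816, -0.578, 0.003]
force: [-0.3, -0.1, -1.0]
grip_width: 0.225
d(tool mm) [-0.9  1.5  0.7] cur -70.6 tilt 0.006 turn(rad) -0.001
t2.75 [ 447.7 -271.3    3.8] xaxis deg -70.6 F [-0.3 -0.1 -1. ] grip 0.225 q [-0.77  0.6   1.73 -0.    0.8   0.46]
```

```bash
python3 -m inch '[[0,0,-0.02,0,0.012],[0,0,-0.03,0,0.012],[0,0,-0.03,0,0.012],[0,0,-0.03,0,0.012],[0,0,-0.02,0,0.012]]'; python3 -c "
from h import *
delta(646,219.8,135,6.6)"
```

```text
time_s: 3.17
eef_pos: [445.1, -268.8, 134.5]
ee_rot: [0.0, 0.816, -0.578, -0.003]
force: [0.4, 0.0, 0.1]
grip_width: 0.224
d(tool mm) [-3.940e+02 -3.519e+02 -3.000e-01] cur -70.6 tilt 0.005 turn(rad) -1.347
t3.17 [ 445.1 -268.8  134.5] xaxis deg -70.6 F [0.4 0.  0.1] grip 0.224 q [-0.77  0.4   1.64 -0.    1.1   0.46]
```

```bash
for i in 1 2; do python3 -m inch '[[-0.026,-0.0235,0,0,0.012],[-0.026,-0.0235,0,0,0.012],[-0.026,-0.0235,0,0,0.012],[-0.026,-0.0235,0,0,0.012],[-0.026,-0.0235,0,0,0.012]]'; done; python3 -m inch '[[-0.026,-0.0235,0,0,0.012],[-0.026,-0.0235,0,0,0.012],[-0.02,-0.018,0,0,0.012],[0,0,0,-0.11,0.012],[0,0,0,-0.11,0.012]]';  python3 -m inch '[[0,0,0,-0.11,0.012],[0,0,0,-0.11,0.012],[0,0,0,-0.11,0.012],[0,0,0,-0.11,0.012],[0,0,0,-0.11,0.012]]';  python3 -m inch '[[0,0,0,-0.11,0.012],[0,0,0,-0.11,0.012],[0,0,0,-0.11,0.012],[0,0,0,-0.11,0.012],[0,0,0,0,0.012]]'; python3 -c "
from h import *
delta(646,219.8,135,6.6)"
```

```text
time_s: 3.58
eef_pos: [515.8, -108.8, 141.3]
ee_rot: [0.001, 0.813, -0.582, 0.005]
force: [0.5, -1.1, -1.0]
grip_width: 0.227
time_s: 4.0
eef_pos: [587.1, 61.1, 141.4]
ee_rot: [0.001, 0.813, -0.582, 0.005]
force: [0.6, -0.8, -0.4]
grip_width: 0.226
time_s: 4.42
eef_pos: [627.1, 162.8, 140.2]
ee_rot: [0.001, 0.875, -0.485, 0.005]
force: [0.2, 0.3, -0.8]
grip_width: 0.222
time_s: 4.83
eef_pos: [626.4, 164.8, 139.1]
ee_rot: [0.002, 0.977, -0.214, 0.004]
force: [1.0, 0.4, 0.5]
grip_width: 0.227
time_s: 5.25
eef_pos: [625.9, 164.8, 138.6]
ee_rot: [0.003, 1.0, 0.018, 0.002]
force: [-0.1, -0.4, -1.1]
grip_width: 0.226
d(tool mm) [ 22.1 -54.2   3.3] cur 2.1 tilt 0.008 turn(rad) -0.079
t5.25 [625.9 164.8 138.6] xaxis deg 2.1 F [-0.1 -0.4 -1.1] grip 0.226 q [ 0.08  0.66  1.22 -0.01  1.27  0.05]
```

```bash
python3 -m inch '[[0.011,-0.027,0,0,0.012],[0.011,-0.027,0.003,0,0.012],[0,0,0.03,-0.079,0.012],[0,0,0.03,0,0.012],[0,0,0,0,0.012]]'; python3 -c "
from h import *
delta(646,219.8,7,6.6)"
```

```text
time_s: 5.67
eef_pos: [647.9, 221.4, 75.1]
ee_rot: [0.003, 0.999, 0.05, 0.004]
force: [-0.6, 0.0, -2.2]
grip_width: 0.222
d(tool mm) [-2.6  0.9 68.1] cur 5.7 tilt 0.010 turn(rad) -0.015
t5.67 [647.9 221.4  75.1] xaxis deg 5.7 F [-0.6  0.  -2.2] grip 0.222 q [ 0.16  0.8   1.13 -0.01  1.2   0.06]
```

```bash
python3 -m inch '[[-0.0026,0.001,0.022,-0.015,0.012],[0,0,0.022,0,0.012],[0,0,0.015,0,0.012],[0,0,0,0,0.012],[0,0,0,0,0.012]]'
python3 - <<'E'
from h import *
delta(646,219.8,7,6.6)
crop(capture("side"),210,110,340,210,6,"s3.png")
E
```

```text
time_s: 6.08
eef_pos: [647.4, 219.5, 19.4]
ee_rot: [0.003, 0.999, 0.051, 0.006]
force: [1.1, 0.9, 0.1]
grip_width: 0.226
d(tool mm) [-1.5 -0.5 12.3] cur 5.8 tilt 0.013 turn(rad) -0.013
t6.08 [647.4 219.5  19.4] xaxis deg 5.8 F [1.1 0.9 0.1] grip 0.226 q [ 0.16  0.86  1.17 -0.01  1.1   0.06]
```

View pics/s3.png

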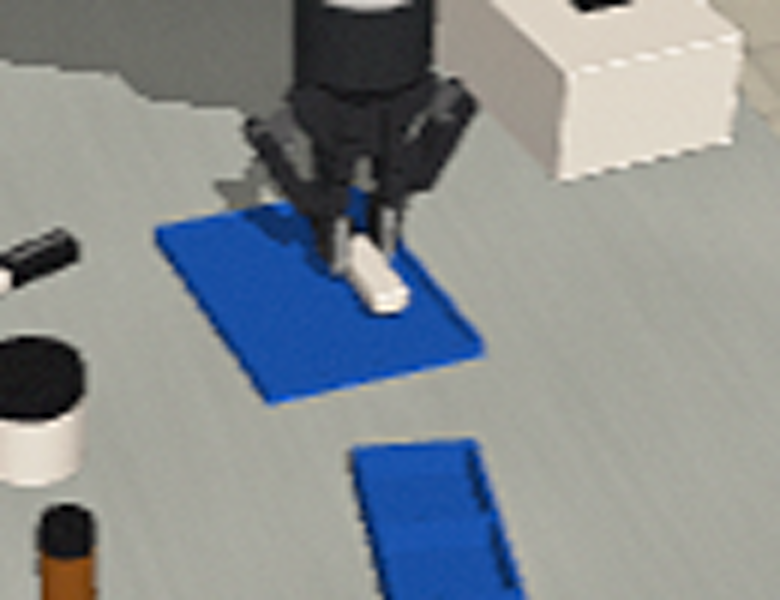

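The marker is over the far half of the tray with its near end at (385,300), parallel to the long side. I'll lower and release it.

```bash
python3 -m inch '[[-0.002,-0.0005,0.006,-0.013,0.012],[0,0,0.005,0,0.012],[0,0,0,0,0.012],[0,0,0.001,0,0.012],[0,0,0,0,0.032]]'; python3 -m inch '[[0,0,0,0,0.032],[0,0,0,0,0.032],[0,0,0,0,0.032],[0,0,0,0,0.032],[0,0,0,0,0.032]]';python3 -m inch '[[0,0,-0.015,0,0.032],[0,0,-0.03,0,0.032],[0,0,-0.03,0,0.032],[0,0,-0.03,0,0.032],[0,0,0,0,0.05]]'; python3 -c "
from h import *
delta(443.3,265,120,112.9)"
```

```text
time_s: 6.55
eef_pos: [647.6, 219.9, 11.9]
ee_rot: [0.003, 0.998, 0.057, 0.009]
force: [-0.8, 0.1, 0.2]
grip_width: 0.349
time_s: 6.97
eef_pos: [648.1, 220.1, 12.9]
ee_rot: [0.003, 0.998, 0.057, 0.01]
force: [0.3, -0.1, 1.5]
grip_width: 0.371
time_s: 7.38
eef_pos: [644.8, 220.2, 119.8]
ee_rot: [0.003, 0.998, 0.057, 0.007]
force: [0.1, -0.1, 0.5]
grip_width: 0.502
d(tool mm) [-195.1  -67.3   -3.4] cur 6.5 tilt 0.016 turn(rad) 1.285
t7.38 [644.8 220.2 119.8] xaxis deg 6.5 F [ 0.1 -0.1  0.5] grip 0.502 q [ 0.16  0.74  1.11 -0.01  1.27  0.05]
```

```bash
python3 -m inch '[[-0.0325,-0.0112,0,0,0.05],[-0.0325,-0.0112,0,0,0.05],[-0.0325,-0.0112,0,0,0.05],[-0.0325,-0.0112,0,0,0.05],[-0.0325,-0.0112,0,0,0.05]]';python3 -m inch '[[-0.0325,-0.0112,0,0,0.05],[0,0,0,0.11,0.05],[0,0,0,0.11,0.05],[0,0,0,0.11,0.05],[0,0,0,0.11,0.05]]';python3 -m inch '[[0,0,0,0.11,0.05],[0,0,0,0.11,0.05],[0,0,0,0.11,0.05],[0,0,0,0.11,0.05],[0,0,0,0.11,0.05]]'; python3 -m inch '[[0,0,0,0.11,0.05],[0,0,0,0.11,0.05],[0,0,0,0.11,0.05],[0,0,0,0,0.05],[0,0,0,0,0.05]]'; python3 -c "
from h import *
delta(443.3,265,60,112.9)"
```

```text
time_s: 7.8
eef_pos: [476.5, 256.3, 116.8]
ee_rot: [0.003, 0.998, 0.054, 0.011]
force: [1.3, 0.7, 1.2]
grip_width: 0.582
time_s: 8.22
eef_pos: [433.6, 265.9, 116.3]
ee_rot: [-0.0, 0.985, -0.171, 0.011]
force: [-0.3, 0.5, 0.1]
grip_width: 0.583
time_s: 8.63
eef_pos: [433.5, 266.2, 116.6]
ee_rot: [-0.004, 0.896, -0.444, 0.011]
force: [-0.6, 0.1, -0.6]
grip_width: 0.587
time_s: 9.05
eef_pos: [433.7, 266.3, 116.9]
ee_rot: [-0.006, 0.805, -0.593, 0.011]
force: [-0.5, 0.4, 0.5]
grip_width: 0.584
d(tool mm) [ 3.5 -7.5 57.1] cur -72.7 tilt 0.025 turn(rad) -0.098
t9.05 [433.7 266.3 116.9] xaxis deg -72.7 F [-0.5  0.4  0.5] grip 0.584 q [ 0.33  0.39  1.71 -0.01  1.02  1.6 ]
```

```bash
python3 -m inch '[[0.0035,-0.0075,0.02,-0.098,0.05],[0,0,0.02,0,0.05],[0,0,0.02,0,0.05],[0,0,0.02,0,0.05],[0,0,0.01,0,0.05]]'
python3 - <<'E'
from h import *
delta(443.3,265,4,112.9)
crop(capture("side"),170,110,330,210,5,"s4.png")
E
```

```text
time_s: 9.47
eef_pos: [447.1, 265.9, 26.9]
ee_rot: [-0.009, 0.84, -0.543, 0.014]
force: [-0.9, -0.1, -0.4]
grip_width: 0.588
d(tool mm) [-1.1  4.6 22.8] cur -65.8 tilt 0.033 turn(rad) 0.023
t9.47 [447.1 265.9  26.9] xaxis deg -65.8 F [-0.9 -0.1 -0.4] grip 0.588 q [ 0.32  0.55  1.75 -0.01  0.81  1.47]
```

View pics/s4.png

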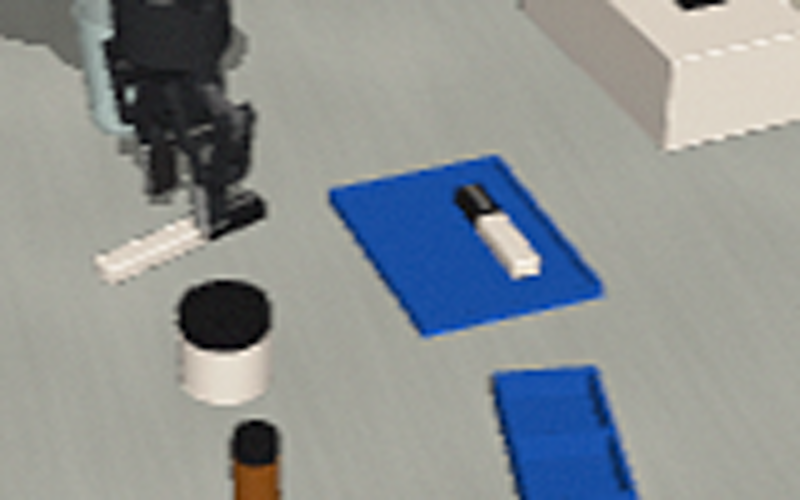

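The short marker lies flat in the far half of the tray, from cap (475,200) to end (525,265). The gripper straddles the long marker at (205,235).

```bash
python3 -m inch '[[-0.001,0.0045,0.008,0.023,0.05],[0,0,0.008,0,0.05],[0,0,0.006,0,0.012],[0,0,0,0,0.012],[0,0,0,0,0.012]]' 30;python3 -m inch '[[0,0,0,0,0.012],[0,0,0,0,0.012],[0,0,0,0,0.012],[0,0,-0.0417,0,0.012],[0,0,-0.0417,0,0.012]]'; python3 -c "
from h import *
delta(598.5,214.2,120,6.6)"
```

```text
time_s: 9.93
eef_pos: [444.3, 265.3, 4.6]
ee_rot: [-0.01, 0.835, -0.55, 0.014]
force: [-0.8, -0.0, 1.8]
grip_width: 0.223
time_s: 10.35
eef_pos: [438.7, 264.0, 83.8]
ee_rot: [-0.004, 0.835, -0.549, 0.01]
force: [0.6, 0.5, 0.1]
grip_width: 0.224
d(tool mm) [ 109.5 -127.6  -32.6] cur -66.7 tilt 0.021 turn(rad) -1.279
t10.35 [438.7 264.   83.8] xaxis deg -66.7 F [0.6 0.5 0.1] grip 0.224 q [ 0.32  0.45  1.73 -0.01  0.95  1.49]
```

```bash
python3 -m inch '[[0,0,-0.0417,0,0.012],[0,0,-0.03,0,0.012],[0.0219,-0.0255,0,0,0.012],[0.0219,-0.0255,0,0,0.012],[0.0219,-0.0255,0,0,0.012]]'; python3 -m inch '[[0.0219,-0.0255,0,0,0.012],[0.0219,-0.0255,0,0,0.012],[0,0,0,-0.116,0.012],[0,0,0,-0.116,0.012],[0,0,0,-0.116,0.012]]'; python3 -m inch '[[0,0,0,-0.116,0.012],[0,0,0,-0.116,0.012],[0,0,0,-0.116,0.012],[0,0,0,-0.116,0.012],[0,0,0,-0.116,0.012]]'; python3 -m inch '[[0,0,0,-0.116,0.012],[0,0,0,-0.116,0.012],[0,0,0,-0.116,0.012],[0,0,0,0,0.012],[0,0,0,0,0.012]]'; python3 -c "
from h import *
delta(598.5,214.2,30,6.6)"
```

```text
time_s: 10.77
eef_pos: [534.0, 236.9, 173.3]
ee_rot: [-0.01, 0.837, -0.546, 0.014]
force: [0.2, -0.4, -0.6]
grip_width: 0.224
time_s: 11.18
eef_pos: [606.9, 212.4, 176.5]
ee_rot: [-0.008, 0.921, -0.39, 0.018]
force: [-0.1, 0.3, 0.3]
grip_width: 0.226
time_s: 11.6
eef_pos: [607.2, 211.8, 176.8]
ee_rot: [-0.003, 0.995, -0.096, 0.02]
force: [-0.6, 0.4, -0.8]
grip_width: 0.225
time_s: 12.02
eef_pos: [607.0, 211.7, 177.5]
ee_rot: [0.001, 0.996, 0.088, 0.02]
force: [-0.0, 0.5, -0.2]
grip_width: 0.222
d(tool mm) [-13.8  -4.8 147.1] cur 10.1 tilt 0.040 turn(rad) 0.061
t12.02 [607.  211.7 177.5] xaxis deg 10.1 F [-0.   0.5 -0.2] grip 0.222 q [ 0.16  0.59  1.22 -0.01  1.29 -0.02]
```

```bash
python3 -m inch '[[-0.0069,-0.0024,0.012,0,0.012],[-0.0069,-0.0024,0.012,0,0.012],[0,0,0.012,0.061,0.012],[0,0,0.012,0,0.012],[0,0,0.012,0,0.012]]'; python3 -m inch '[[0,0,0.012,0,0.012],[0,0,0.012,0,0.012],[0,0,0.012,0,0.012],[0,0,0.012,0,0.012],[0,0,0.012,0,0.012]]'; python3 -c "
from h import *
delta(598.5,214.2,7.5,6.6)"
```

```text
time_s: 12.43
eef_pos: [595.9, 214.5, 118.5]
ee_rot: [-0.0, 0.999, 0.046, 0.024]
force: [0.2, -0.6, -0.3]
grip_width: 0.221
time_s: 12.85
eef_pos: [599.1, 214.7, 54.2]
ee_rot: [-0.0, 0.999, 0.042, 0.024]
force: [0.4, 0.6, -0.2]
grip_width: 0.224
d(tool mm) [-2.9  0.3 46.6] cur 4.8 tilt 0.048 turn(rad) -0.031
t12.85 [599.1 214.7  54.2] xaxis deg 4.8 F [ 0.4  0.6 -0.2] grip 0.224 q [ 0.16  0.71  1.37 -0.01  1.02  0.08]
```

```bash
python3 -m inch '[[-0.001,0,0.01,-0.031,0.012],[0,0,0.01,0,0.012],[0,0,0.009,0,0.012],[0,0,0.006,0,0.012],[0,0,0.003,0,0.012]]'; python3 -c "
from h import *
delta(598.5,214.2,7.5,6.6)"
```

```text
time_s: 13.27
eef_pos: [599.2, 214.4, 9.0]
ee_rot: [0.0, 0.998, 0.056, 0.022]
force: [-0.9, -2.0, 2.6]
grip_width: 0.224
d(tool mm) [-0.7  0.1  1.5] cur 6.4 tilt 0.044 turn(rad) -0.003
t13.27 [599.2 214.4   9. ] xaxis deg 6.4 F [-0.9 -2.   2.6] grip 0.224 q [ 0.16  0.77  1.39 -0.01  0.94  0.05]
```

```bash
python3 -m inch '[[0,0,0.001,0,0.032],[0,0,0,0,0.032],[0,0,0,0,0.032],[0,0,0,0,0.032],[0,0,-0.01,0,0.032]]'; python3 -m inch '[[0,0,-0.0417,0,0.032],[0,0,-0.0417,0,0.06],[0,0,-0.0417,0,0.06],[0,0,-0.0417,0,0.06],[0,0,0,0,0.06]]';python3 - <<'E'
from h import *
delta(444,-126,150,0)
crop(capture("side"),170,110,330,210,5,"s5.png")
E
```

```text
time_s: 13.68
eef_pos: [598.5, 214.3, 17.1]
ee_rot: [0.0, 0.998, 0.056, 0.021]
force: [-0.8, 0.3, -0.8]
grip_width: 0.379
time_s: 14.1
eef_pos: [590.7, 214.0, 192.7]
ee_rot: [0.0, 0.998, 0.055, 0.023]
force: [1.9, -0.1, 1.0]
grip_width: 0.703
d(tool mm) [-185.2  321.5   35.2] cur 6.4 tilt 0.046 turn(rad) 0.111
t14.10 [590.7 214.  192.7] xaxis deg 6.4 F [ 1.9 -0.1  1. ] grip 0.703 q [ 0.16  0.55  1.25 -0.01  1.3   0.05]
```

View pics/s5.png

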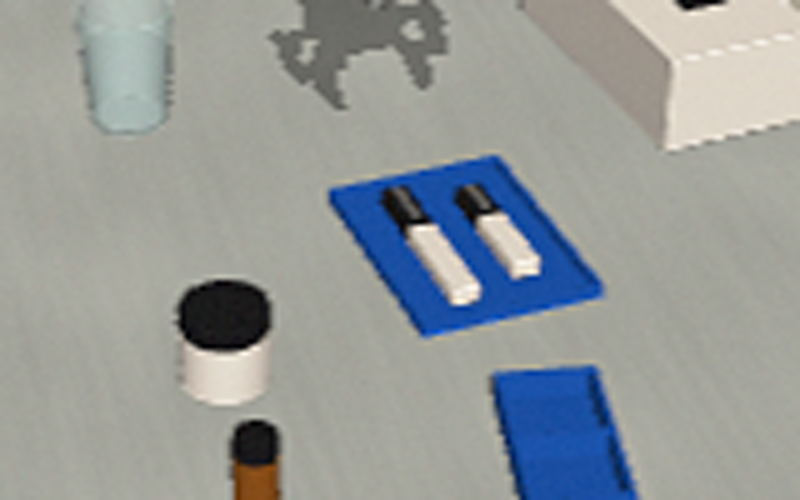

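Both markers lie flat, side by side and lengthwise in the tray: (430,245) and (497,230). The tall vial is next.

```bash
for i in 1 2; do python3 -m inch '[[-0.0185,0.032,0.003,0,0.06],[-0.0185,0.032,0.003,0,0.06],[-0.0185,0.032,0.003,0,0.06],[-0.0185,0.032,0.003,0,0.06],[-0.0185,0.032,0.003,0,0.06]]'; python3 -c "
from h import *
delta(444,-126,37,0)"; done
```

```text
time_s: 14.57
eef_pos: [513.9, 44.4, 170.6]
ee_rot: [-0.0, 0.998, 0.06, 0.023]
force: [0.4, -0.7, 0.1]
grip_width: 0.701
d(tool mm) [-95.8 160.6 129.6] cur 6.9 tilt 0.046 turn(rad) 0.120
t14.57 [513.9  44.4 170.6] xaxis deg 6.9 F [ 0.4 -0.7  0.1] grip 0.701 q [-0.15  0.32  1.65  0.01  1.12 -0.27]
time_s: 14.98
eef_pos: [435.2, -131.5, 150.1]
ee_rot: [-0.001, 0.998, 0.061, 0.022]
force: [0.9, -0.6, 0.5]
grip_width: 0.704
d(tool mm) [  4.3  -4.6 113.4] cur 7.0 tilt 0.045 turn(rad) 0.122
t14.98 [ 435.2 -131.5  150.1] xaxis deg 7.0 F [ 0.9 -0.6  0.5] grip 0.704 q [-0.57  0.22  1.84  0.03  1.04 -0.71]
```

```bash
python3 -m inch '[[0.004,-0.0045,0.015,0,0.06],[0,0,0.015,0,0.06],[0,0,0.012,0,0.06],[0,0,0,0,0.06],[0,0,0,0,0.06]]'
python3 - <<'E'
from h import *
delta(444,-126,37)
a=capture("side")[160:270,190:300];b=capture("top")[170:250,230:340]
cv2.imwrite("pics/s6.png",np.hstack([cv2.resize(a,(400,400),interpolation=2),cv2.resize(b,(400,400*80//110+109),interpolation=2)[:400]]))
E
```

```text
time_s: 15.4
eef_pos: [436.1, -134.1, 106.2]
ee_rot: [-0.0, 0.998, 0.054, 0.022]
force: [0.5, -0.5, 0.5]
grip_width: 0.699
d(tool mm) [ 5.7 -7.4 69.5] cur 6.1 tilt 0.043
t15.40 [ 436.1 -134.1  106.2] xaxis deg 6.1 F [ 0.5 -0.5  0.5] grip 0.699 q [-0.57  0.29  1.89  0.03  0.92 -0.7 ]Traceback (most recent call last):
  File "<stdin>", line 4, in <module>
    return _nx.concatenate(arrs, 1, dtype=dtype, casting=casting)
           ~~~~~~~~~~~~~~~^^^^^^^^^^^^^^^^^^^^^^^^^^^^^^^^^^^^^^^
ValueError: all the input array dimensions except for the concatenation axis must match exactly, but along dimension 0, the array at index 0 has size 400 and the array at index 1 has size 399
```

```bash
python3 -m inch '[[0.006,-0.0075,0.008,0,0.06],[0,0,0.008,0,0.06],[0,0,0,0,0.06],[0,0,0,0,0.06],[0,0,0,0,0.06]]'
python3 - <<'E'
from h import *
delta(444,-126,37)
crop(capture("side"),190,160,300,270,5,"s6.png")
E
```

```text
time_s: 15.92
eef_pos: [443.9, -124.2, 90.9]
ee_rot: [0.001, 0.998, 0.055, 0.023]
force: [0.4, -0.3, 0.7]
grip_width: 0.709
d(tool mm) [-2.6  1.5 53.8] cur 6.3 tilt 0.047
t15.92 [ 443.9 -124.2   90.9] xaxis deg 6.3 F [ 0.4 -0.3  0.7] grip 0.709 q [-0.54  0.33  1.89  0.03  0.88 -0.67]
```

View pics/s6.png

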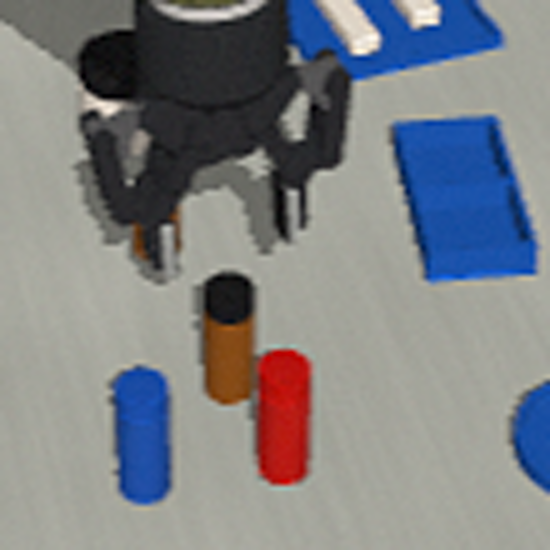

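Finger tips at (162,275) and (288,235) bracket the amber vial, whose cap is at (229,287). The red decoy at (284,370) and the blue one at (140,385) are clear of the fingers. I'll descend.

```bash
python3 -m inch '[[-0.002,0.001,0.012,0,0.06],[0,0,0.012,0,0.06],[0,0,0.012,0,0.06],[0,0,0.01,0,0.06],[0,0,0.004,0,0.06]]';  python3 -c "
from h import *
delta(444,-125,37)"
```

```text
time_s: 16.38
eef_pos: [445.9, -126.7, 41.3]
ee_rot: [0.003, 0.998, 0.055, 0.026]
force: [0.1, -0.3, 0.2]
grip_width: 0.706
d(tool mm) [-1.9 -1.9  4.2] cur 6.3 tilt 0.052
t16.38 [ 445.9 -126.7   41.3] xaxis deg 6.3 F [ 0.1 -0.3  0.2] grip 0.706 q [-0.54  0.42  1.93  0.04  0.75 -0.68]
```

```bash
python3 -m inch '[[-0.002,-0.002,0.004,0,0.06],[0,0,0,0,0.02],[0,0,0,0,0.02],[0,0,0,0,0.02],[0,0,0,0,0.02]]' 30; python3 -m inch '[[0,0,0,0,0.02],[0,0,0,0,0.02],[0,0,-0.008,0,0.02],[0,0,-0.02,0,0.02],[0,0,-0.02,0,0.02]]'
python3 - <<'E'
from h import *
delta(611,-43,120)
crop(capture("side"),190,150,300,260,5,"s7.png")
E
```

```text
time_s: 16.8
eef_pos: [444.0, -125.1, 37.8]
ee_rot: [0.003, 0.998, 0.055, 0.026]
force: [0.4, 0.1, -0.1]
grip_width: 0.32
time_s: 17.22
eef_pos: [440.0, -124.1, 85.9]
ee_rot: [0.001, 0.998, 0.055, 0.024]
force: [-0.2, -0.4, 0.0]
grip_width: 0.318
d(tool mm) [180.3 -61.7 -25.9] cur 6.3 tilt 0.048
t17.22 [ 440.  -124.1   85.9] xaxis deg 6.3 F [-0.2 -0.4  0. ] grip 0.318 q [-0.55  0.33  1.91  0.03  0.87 -0.68]
```

View pics/s7.png

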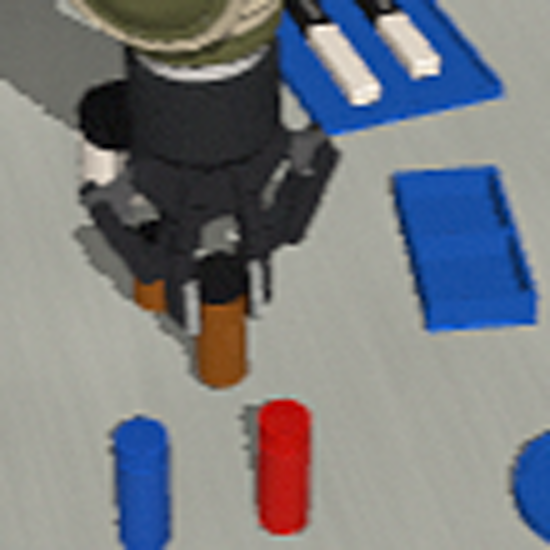

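The tall vial hangs upright in the fingers at (222,330). I'll carry it to the near pocket of the rack.

```bash
python3 -m inch '[[0.02,-0.007,-0.008,0,0.02],[0.024,-0.008,-0.008,0,0.02],[0.024,-0.008,-0.008,0,0.02],[0.024,-0.008,0,0,0.02],[0.024,-0.008,0,0,0.02]]'; python3 -m inch '[[0.024,-0.008,0,0,0.02],[0.018,-0.007,0,0,0.02],[0.01,-0.003,0,0,0.02],[0,0,0,0,0.02],[0,0,0,0,0.02]]'; python3 -c "
from h import *
delta(611,-43,60)"
```

```text
time_s: 17.68
eef_pos: [553.1, -73.2, 125.4]
ee_rot: [0.004, 0.998, 0.053, 0.028]
force: [-0.3, -1.2, -0.2]
grip_width: 0.318
time_s: 18.1
eef_pos: [608.3, -46.0, 130.2]
ee_rot: [0.005, 0.998, 0.054, 0.03]
force: [-0.3, -0.5, -0.5]
grip_width: 0.318
d(tool mm) [-1.2 -3.5 70.2] cur 6.3 tilt 0.061
t18.10 [608.3 -46.  130.2] xaxis deg 6.3 F [-0.3 -0.5 -0.5] grip 0.318 q [-0.27  0.56  1.41  0.01  1.12 -0.39]
```

```bash
python3 -m inch '[[-0.001,-0.0035,0.014,0,0.02],[0,0,0.014,0,0.02],[0,0,0.014,0,0.02],[0,0,0.014,0,0.02],[0,0,0,0,0.02]]'
python3 - <<'E'
from h import *
delta(611,-43,43)
crop(capture("side"),230,150,340,250,5,"s8.png")
E
```

```text
time_s: 18.52
eef_pos: [607.4, -44.9, 74.0]
ee_rot: [0.005, 0.998, 0.053, 0.03]
force: [-1.0, -0.3, -0.3]
grip_width: 0.319
d(tool mm) [ 2.  -1.9 31.2] cur 6.1 tilt 0.062
t18.52 [607.4 -44.9  74. ] xaxis deg 6.1 F [-1.  -0.3 -0.3] grip 0.319 q [-0.27  0.62  1.47  0.01  1.   -0.38]
```

View pics/s8.png

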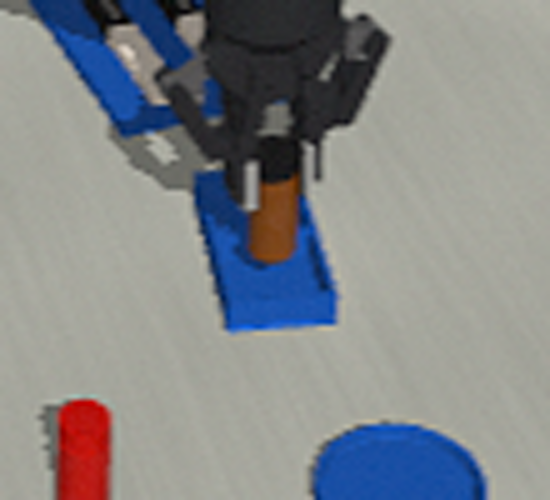

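Run:
```python
from h import *
for p in([611,-43,4],[611,-43,37],[609,-57,37],[609,-57,4],[607.4,-45,37],[607.4,-45,109]):print(p,((proj("side",p)-[230,150])*5).round())
```

```text
[611, -43, 4] [267. 287.]
[611, -43, 37] [271. 243.]
[609, -57, 37] [275. 258.]
[609, -57, 4] [272. 302.]
[607.4, -45, 37] [266. 246.]
[607.4, -45, 109] [273. 145.]
```

The vial's lower edge at (272,262) matches the predicted (275,258), so it is centred over the pocket. I'll lower it.

```bash
python3 -m inch '[[0.001,-0.002,0.008,0,0.02],[0,0,0.008,0,0.02],[0,0,0.008,0,0.02],[0,0,0.003,0,0.02],[0,0,0,0,0.02]]'; python3 -c "
from h import *
delta(611,-43,42.5)"
```

```text
time_s: 18.98
eef_pos: [610.9, -44.2, 49.3]
ee_rot: [0.006, 0.998, 0.053, 0.033]
force: [-0.5, 0.1, -0.4]
grip_width: 0.322
d(tool mm) [-0.3 -1.2  6.8] cur 6.1 tilt 0.067
t18.98 [610.9 -44.2  49.3] xaxis deg 6.1 F [-0.5  0.1 -0.4] grip 0.322 q [-0.27  0.66  1.47  0.01  0.94 -0.38]
```

```bash
python3 -m inch '[[0,-0.001,0.003,0,0.02],[0,0,0.003,0,0.02],[0,0,0.0015,0,0.02],[0,0,0.001,0,0.02],[0,0,0.001,0,0.02]]'; python3 -c "
from h import *
delta(611,-43,42)"
```

```text
time_s: 19.4
eef_pos: [612.1, -43.3, 41.3]
ee_rot: [0.007, 0.998, 0.053, 0.034]
force: [-5.6, 0.0, 13.3]
grip_width: 0.32
d(tool mm) [-1.  -0.4 -0.7] cur 6.1 tilt 0.069
t19.40 [612.1 -43.3  41.3] xaxis deg 6.1 F [-5.6  0.  13.3] grip 0.320 q [-0.27  0.67  1.48  0.01  0.93 -0.38]
```

```bash
python3 -m inch '[[0,0,0,0,0.055],[0,0,0,0,0.055],[0,0,0,0,0.055],[0,0,0,0,0.055],[0,0,-0.01,0,0.055]]'; python3 -m inch '[[0,0,-0.03,0,0.055],[0,0,-0.0417,0,0.055],[0,0,-0.0417,0,0.055],[0,0,0,0,0.055],[0,0,0,0,0.055]]';python3 -c "
from h import *
delta(431.4,-3,90)"
```

```text
time_s: 19.82
eef_pos: [611.0, -43.1, 50.7]
ee_rot: [0.006, 0.998, 0.053, 0.033]
force: [-0.4, -0.2, -0.6]
grip_width: 0.642
time_s: 20.23
eef_pos: [602.7, -41.9, 172.2]
ee_rot: [0.006, 0.998, 0.053, 0.033]
force: [-0.9, 0.4, -2.2]
grip_width: 0.646
d(tool mm) [-171.3  -58.1   70.1] cur 6.1 tilt 0.068
t20.23 [602.7 -41.9 172.2] xaxis deg 6.1 F [-0.9  0.4 -2.2] grip 0.646 q [-0.27  0.5   1.39  0.01  1.19 -0.38]
```

```bash
python3 -m inch '[[-0.0245,-0.0083,0.006,0,0.055],[-0.0245,-0.0083,0.006,0,0.055],[-0.0245,-0.0083,0.006,0,0.055],[-0.0245,-0.0083,0.006,0,0.055],[-0.0245,-0.0083,0.006,0,0.055]]'; python3 -m inch '[[-0.022,-0.0075,0.01,0,0.055],[-0.015,-0.005,0.01,0,0.055],[0,0,0.01,0,0.055],[0,0,0,0,0.055],[0,0,0,0,0.055]]';python3 -c "
from h import *
delta(431.4,-3,65)"
```

```text
time_s: 20.65
eef_pos: [478.0, -14.3, 133.4]
ee_rot: [0.008, 0.998, 0.053, 0.038]
force: [0.1, 0.5, 0.2]
grip_width: 0.643
time_s: 21.07
eef_pos: [434.2, -3.7, 97.1]
ee_rot: [0.007, 0.998, 0.053, 0.034]
force: [0.6, 0.4, 0.1]
grip_width: 0.648
d(tool mm) [-4.9 -1.5 31.8] cur 6.1 tilt 0.070
t21.07 [434.2  -3.7  97.1] xaxis deg 6.1 F [0.6 0.4 0.1] grip 0.648 q [-0.29  0.25  1.98  0.01  0.84 -0.4 ]
```

```bash
python3 -m inch '[[-0.004,-0.0015,0.01,0,0.055],[0,0,0.012,0,0.055],[0,0,0.008,0,0.055],[0,0,0,0,0.055],[0,0,0,0,0.055]]';python3 - <<'E'
from h import *
delta(432.5,-3,21)
crop(capture("side"),190,130,300,240,5,"s9.png")
s=telemetry.sense()["eef_pos"]
for p in(s,[431.4,-3,48]):print(((proj("side",p)-[190,130])*5).round())
E
```

```text
time_s: 21.48
eef_pos: [435.1, -3.8, 67.9]
ee_rot: [0.007, 0.998, 0.053, 0.036]
force: [0.0, -0.4, 0.1]
grip_width: 0.643
d(tool mm) [-5.9 -1.9 46.6] cur 6.1 tilt 0.074
t21.48 [435.1  -3.8  67.9] xaxis deg 6.1 F [ 0.  -0.4  0.1] grip 0.643 q [-0.29  0.31  2.    0.02  0.76 -0.4 ]
[157. 307.]
[151. 334.]
```

View pics/s9.png

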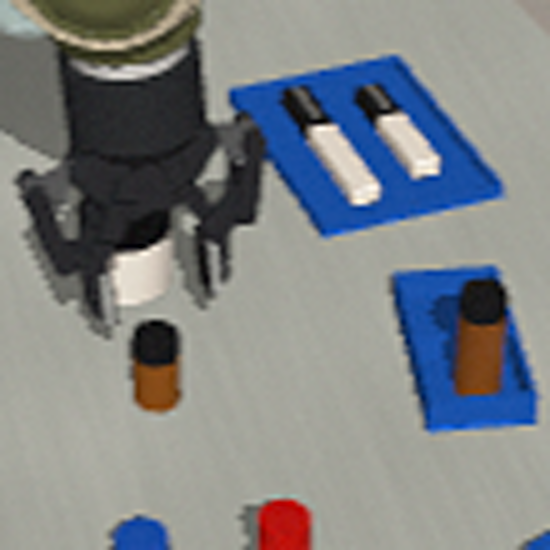

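The tall vial stands upright in the near pocket at (480,340). The short vial's cap is at (156,333) against a predicted (151,334), so I'll aim 2 mm further in x. The fingertips at (105,330) and (207,302) bracket it.

```bash
python3 -m inch '[[-0.004,-0.0015,0.01,0,0.055],[0,0,0.012,0,0.055],[0,0,0.01,0,0.055],[0,0,0.006,0,0.055],[0,0,0.002,0,0.055]]';python3 -c "
from h import *
delta(434,-3,21)"
```

```text
time_s: 21.95
eef_pos: [437.0, -3.9, 29.8]
ee_rot: [0.009, 0.998, 0.053, 0.04]
force: [0.3, -0.4, -0.1]
grip_width: 0.647
d(tool mm) [-3.5 -1.4  8.5] cur 6.1 tilt 0.082
t21.95 [437.   -3.9  29.8] xaxis deg 6.1 F [ 0.3 -0.4 -0.1] grip 0.647 q [-0.28  0.39  2.03  0.02  0.64 -0.4 ]
```

```bash
python3 -m inch '[[-0.003,-0.0015,0.005,0,0.055],[0,0,0.004,0,0.055],[0,0,0,0,0.02],[0,0,0,0,0.02],[0,0,0,0,0.02]]' 25;python3 -m inch '[[0,0,0,0,0.02],[0,0,0,0,0.02],[0,0,-0.008,0,0.02],[0,0,-0.02,0,0.02],[0,0,-0.03,0,0.02]]'; python3 -c "
from h import *
delta(619,16.5,100)"
```

```text
time_s: 22.37
eef_pos: [434.8, -2.9, 20.9]
ee_rot: [0.009, 0.998, 0.053, 0.04]
force: [-2.7, -0.2, 4.7]
grip_width: 0.327
time_s: 22.78
eef_pos: [427.8, -1.6, 78.0]
ee_rot: [0.007, 0.998, 0.053, 0.037]
force: [-0.2, 0.1, -1.7]
grip_width: 0.324
d(tool mm) [193.1   2.5  -8. ] cur 6.1 tilt 0.074
t22.78 [427.8  -1.6  78. ] xaxis deg 6.1 F [-0.2  0.1 -1.7] grip 0.324 q [-0.29  0.27  2.02  0.01  0.78 -0.4 ]
```

```bash
python3 -m inch '[[0.02,0,-0.012,0,0.02],[0.025,0,-0.012,0,0.02],[0.025,0,-0.004,0,0.02],[0.025,0,0,0,0.02],[0.025,0,0,0,0.02]]'; python3 -m inch '[[0.024,0,0,0,0.02],[0.022,0,0,0,0.02],[0.012,0,0,0,0.02],[0.004,0,0,0,0.02],[0,0,0,0,0.02]]'; python3 -c "
from h import *
delta(619,16.5,60)"
```

```text
time_s: 23.2
eef_pos: [547.3, 12.1, 126.4]
ee_rot: [0.009, 0.998, 0.052, 0.041]
force: [-0.0, -1.0, -0.5]
grip_width: 0.327
time_s: 23.62
eef_pos: [614.8, 19.7, 135.7]
ee_rot: [0.009, 0.998, 0.053, 0.044]
force: [-0.1, -0.0, -0.0]
grip_width: 0.327
d(tool mm) [-2.7  1.9 75.8] cur 6.1 tilt 0.089
t23.62 [614.8  19.7 135.7] xaxis deg 6.1 F [-0.1 -0.  -0. ] grip 0.327 q [-0.16  0.55  1.41  0.    1.09 -0.26]
```

```bash
python3 -m inch '[[-0.003,0.002,0.015,0,0.02],[0,0,0.015,0,0.02],[0,0,0.015,0,0.02],[0,0,0.015,0,0.02],[0,0,0.012,0,0.02]]'
python3 - <<'E'
from h import *
delta(617.5,16.5,26)
crop(capture("side"),220,140,330,240,5,"s10.png")
s=telemetry.sense()["eef_pos"]
for p in([618.5,16.5,4],s-[0,0,21]):print(((proj("side",p)-[220,140])*5).round())
E
```

```text
time_s: 24.03
eef_pos: [616.5, 15.9, 66.0]
ee_rot: [0.01, 0.997, 0.053, 0.046]
force: [-0.1, 0.2, -1.2]
grip_width: 0.325
d(tool mm) [-2.6 -1.4 39.9] cur 6.1 tilt 0.094
t24.03 [616.5  15.9  66. ] xaxis deg 6.1 F [-0.1  0.2 -1.2] grip 0.325 q [-0.16  0.63  1.47  0.    0.94 -0.27]
[297. 273.]
[296. 224.]
```

View pics/s10.png

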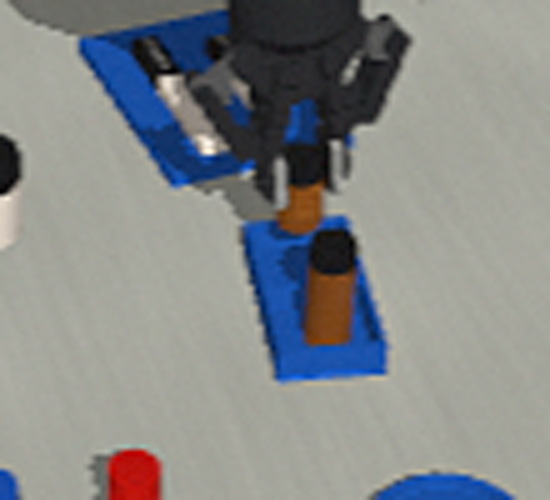

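The short vial at (303,205) is over the far pocket, leaning slightly with the tool. I'll lower it.

```bash
python3 -m inch '[[-0.0025,-0.001,0.01,0,0.02],[0,0,0.01,0,0.02],[0,0,0.01,0,0.02],[0,0,0.006,0,0.02],[0,0,0.002,0,0.02]]'; python3 -c "
from h import *
delta(617.5,16.5,26)"
```

```text
time_s: 24.5
eef_pos: [615.8, 15.9, 25.0]
ee_rot: [0.01, 0.998, 0.053, 0.045]
force: [-2.8, 0.2, 16.8]
grip_width: 0.323
d(tool mm) [ 1.8 -0.4 -0.9] cur 6.1 tilt 0.091
t24.50 [615.8  15.9  25. ] xaxis deg 6.1 F [-2.8  0.2 16.8] grip 0.323 q [-0.16  0.69  1.5   0.    0.87 -0.27]
```

```bash
python3 -m inch '[[0,0,-0.001,0,0.05],[0,0,0,0,0.05],[0,0,0,0,0.05],[0,0,-0.01,0,0.05],[0,0,-0.02,0,0.05]]'; python3 -m inch '[[0,0,-0.04,0,0.0854],[0,0,-0.04,0,0.0854],[0,0,-0.02,0,0.0854],[0,0,0,0,0.0854],[0,0,0,0,0.0854]]';python3 -c "
from h import *
delta(439.5,115,120,96)"
```

```text
time_s: 24.92
eef_pos: [611.9, 16.4, 54.7]
ee_rot: [0.009, 0.998, 0.053, 0.042]
force: [0.2, 0.1, -0.3]
grip_width: 0.584
time_s: 25.33
eef_pos: [603.4, 17.9, 166.8]
ee_rot: [0.01, 0.997, 0.053, 0.046]
force: [-0.2, -0.3, -1.0]
grip_width: 0.998
d(tool mm) [-156.2 -114.8   29.7] cur 6.1 tilt 0.095 turn(rad) -1.569
t25.33 [603.4  17.9 166.8] xaxis deg 6.1 F [-0.2 -0.3 -1. ] grip 0.998 q [-0.16  0.49  1.42  0.    1.14 -0.27]
```

```bash
python3 -m inch '[[-0.024,-0.018,0.003,0,0.0854],[-0.024,-0.018,0.003,0,0.0854],[-0.024,-0.018,0.003,0,0.0854],[-0.024,-0.018,0.003,0,0.0854],[-0.024,-0.018,0.003,0,0.0854]]'; python3 -m inch '[[-0.022,-0.015,0,0,0.0854],[-0.01,-0.008,0,0,0.0854],[0,0,0,0.12,0.0854],[0,0,0,0.12,0.0854],[0,0,0,0.12,0.0854]]';python3 -m inch '[[0,0,0,0.12,0.0854],[0,0,0,0.12,0.0854],[0,0,0,0.12,0.0854],[0,0,0,0.12,0.0854],[0,0,0,0.12,0.0854]]';python3 -m inch '[[0,0,0,0.12,0.0854],[0,0,0,0.12,0.0854],[0,0,0,0.12,0.0854],[0,0,0,0.12,0.0854],[0,0,0,0.12,0.0854]]';python3 -c "
from h import *
delta(439.5,115,70,96)"
```

```text
time_s: 25.75
eef_pos: [473.8, 94.0, 134.5]
ee_rot: [0.01, 0.998, 0.05, 0.046]
force: [0.1, -0.3, 0.0]
grip_width: 0.998
time_s: 26.17
eef_pos: [428.6, 117.4, 124.6]
ee_rot: [0.002, 0.99, -0.132, 0.04]
force: [-0.4, -0.4, -0.7]
grip_width: 0.998
time_s: 26.58
eef_pos: [425.2, 117.6, 119.8]
ee_rot: [-0.008, 0.902, -0.431, 0.035]
force: [-0.7, -0.2, 0.1]
grip_width: 1.001
time_s: 27.0
eef_pos: [422.0, 117.6, 115.1]
ee_rot: [-0.015, 0.726, -0.687, 0.027]
force: [0.3, -0.0, 0.1]
grip_width: 0.996
d(tool mm) [  2.7 -14.7  46.1] cur -86.9 tilt 0.061 turn(rad) -0.051
t27.00 [422.  117.6 115.1] xaxis deg -86.9 F [ 0.3 -0.   0.1] grip 0.996 q [ 0.01  0.24  1.94 -0.02  0.91  1.54]
```

```bash
python3 -m inch '[[0.0015,-0.008,0.01,0,0.0854],[0.0015,-0.008,0.01,0,0.0854],[0,0,0.01,0,0.0854],[0,0,0.005,0,0.0854],[0,0,0,0,0.0854]]'
python3 - <<'E'
from h import *
delta(440.5,115,24)
crop(capture("side"),180,110,290,210,5,"s11.png")
s=telemetry.sense()["eef_pos"]
for p in([439.5,115.2,55],s):print(((proj("side",p)-[180,110])*5).round())
E
```

```text
time_s: 27.42
eef_pos: [438.1, 114.7, 76.0]
ee_rot: [-0.012, 0.723, -0.69, 0.024]
force: [-0.0, -0.6, 0.1]
grip_width: 1.001
d(tool mm) [-1.1  0.3 52. ] cur -87.4 tilt 0.054
t27.42 [438.1 114.7  76. ] xaxis deg -87.4 F [-0.  -0.6  0.1] grip 1.001 q [ 0.01  0.34  1.93 -0.02  0.82  1.54]
[171. 306.]
[167. 277.]
```

View pics/s11.png

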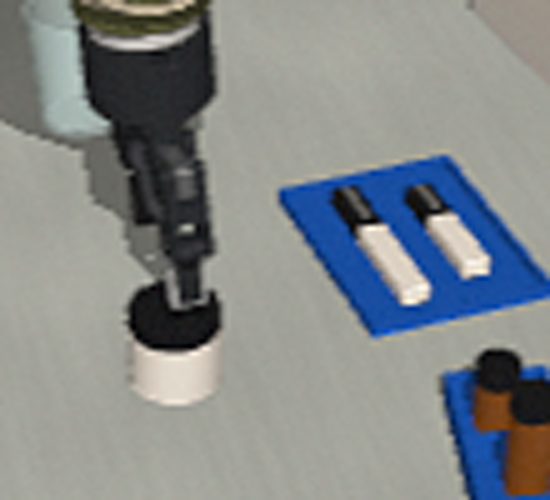

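The jar lid spans (128–222, 283–350), so the centre of its top face is at about (175,306), against a predicted (171,306). The near finger is in front of it and both vials stand in the rack. I'll descend.

```bash
python3 -m inch '[[-0.001,0,0.012,0,0.0854],[0,0,0.012,0,0.0854],[0,0,0.012,0,0.0854],[0,0,0.009,0,0.0854],[0,0,0.004,0,0.0854]]'; python3 -c "
from h import *
delta(442,115,24)"
```

```text
time_s: 27.88
eef_pos: [441.3, 115.3, 27.8]
ee_rot: [-0.014, 0.723, -0.69, 0.026]
force: [-0.3, 0.9, -0.4]
grip_width: 1.0
d(tool mm) [ 0.2 -0.5  3.8] cur -87.3 tilt 0.058
t27.88 [441.3 115.3  27.8] xaxis deg -87.3 F [-0.3  0.9 -0.4] grip 1.000 q [ 0.01  0.43  1.96 -0.02  0.7   1.55]
```

```bash
python3 -m inch '[[0,0,0.004,0,0.0854],[0,0,0,0,0.05],[0,0,0,0,0.05],[0,0,0,0,0.05],[0,0,0,0,0.05]]' 35;python3 -m inch '[[0,0,0,0,0.05],[0,0,0,0,0.05],[0,0,-0.008,0,0.05],[0,0,-0.02,0,0.05],[0,0,-0.03,0,0.05]]'; python3 -c "
from h import *
delta(622,-220,140)"
```

```text
time_s: 28.3
eef_pos: [441.8, 115.3, 24.5]
ee_rot: [-0.014, 0.723, -0.69, 0.026]
force: [-0.5, 0.5, -2.1]
grip_width: 0.669
time_s: 28.72
eef_pos: [435.7, 116.1, 81.1]
ee_rot: [-0.011, 0.723, -0.69, 0.023]
force: [0.2, 0.2, -1.1]
grip_width: 0.672
d(tool mm) [ 345.4 -172.7  -44.8] cur -87.3 tilt 0.050
t28.72 [435.7 116.1  81.1] xaxis deg -87.3 F [ 0.2  0.2 -1.1] grip 0.672 q [ 0.01  0.33  1.93 -0.02  0.84  1.55]
```

```bash
python3 -m inch '[[0,0,-0.03,0,0.05],[0.01,-0.005,-0.025,0,0.05],[0.02,-0.01,0,0,0.05],[0.027,-0.0135,0,0,0.05],[0.027,-0.0135,0,0,0.05]]';python3 -m inch '[[0.027,-0.0135,0,0,0.05],[0.027,-0.0135,0,0,0.05],[0.027,-0.0135,0,0,0.05],[0.027,-0.0135,0,0,0.05],[0.027,-0.0135,0,0,0.05]]';python3 -m inch '[[0.027,-0.0135,0,0,0.05],[0.027,-0.0135,0,0,0.05],[0.02,-0.01,0,0,0.05],[0.01,-0.005,0,0,0.05],[0,0,0,0,0.05]]'; python3 -c "
from h import *
delta(622,-220,60)"
```

```text
time_s: 29.13
eef_pos: [479.1, 36.6, 151.5]
ee_rot: [-0.014, 0.726, -0.687, 0.026]
force: [0.2, -0.2, -0.8]
grip_width: 0.666
time_s: 29.55
eef_pos: [555.8, -100.8, 162.4]
ee_rot: [-0.015, 0.726, -0.687, 0.027]
force: [0.4, 0.7, -0.7]
grip_width: 0.665
time_s: 29.97
eef_pos: [604.4, -191.7, 169.2]
ee_rot: [-0.015, 0.725, -0.688, 0.028]
force: [0.2, -0.9, -1.2]
grip_width: 0.666
d(tool mm) [ 26.9  -9.5 110.5] cur -87.1 tilt 0.064
t29.97 [ 604.4 -191.7  169.2] xaxis deg -87.1 F [ 0.2 -0.9 -1.2] grip 0.666 q [-0.5   0.57  1.29  0.02  1.23  1.02]
```

```bash
python3 -m inch '[[0.014,-0.005,0.012,0,0.05],[0.013,-0.0045,0.015,0,0.05],[0,0,0.015,0,0.05],[0,0,0.015,0,0.05],[0,0,0.012,0,0.05]]'
python3 - <<'E'
from h import *
delta(622.5,-220,60)
E
```

```text
time_s: 30.38
eef_pos: [619.9, -218.2, 104.2]
ee_rot: [-0.016, 0.725, -0.688, 0.031]
force: [0.4, -0.3, -1.1]
grip_width: 0.67
d(tool mm) [ 0.9  0.4 44.3] cur -87.1 tilt 0.069
t30.38 [ 619.9 -218.2  104.2] xaxis deg -87.1 F [ 0.4 -0.3 -1.1] grip 0.670 q [-0.52  0.68  1.28  0.02  1.12  0.99]
```

```bash
python3 -m inch '[[0.001,0,0.012,0,0.05],[0,0,0.012,0,0.05],[0,0,0.012,0,0.05],[0,0,0.008,0,0.05],[0,0,0,0,0.05]]'
python3 - <<'E'
from h import *
delta(622.5,-220,30)
crop(capture("side"),250,190,360,280,6,"s12.png")
for p in([622,-220,12],[622,-249,4],telemetry.sense()["eef_pos"]+[0,0,31],telemetry.sense()["eef_pos"]-[0,29,24]):print(((proj("side",p)-[250,190])*6).round())
E
```

```text
time_s: 30.8
eef_pos: [621.7, -217.2, 55.2]
ee_rot: [-0.016, 0.726, -0.687, 0.028]
force: [-1.6, -0.1, -0.8]
grip_width: 0.669
d(tool mm) [ 2.3  0.9 25.2] cur -86.9 tilt 0.065
t30.80 [ 621.7 -217.2   55.2] xaxis deg -86.9 F [-1.6 -0.1 -0.8] grip 0.669 q [-0.52  0.74  1.31  0.02  1.03  0.99]
[355. 335.]
[377. 394.]
[369. 205.]
[381. 344.]
```

View pics/s12.png

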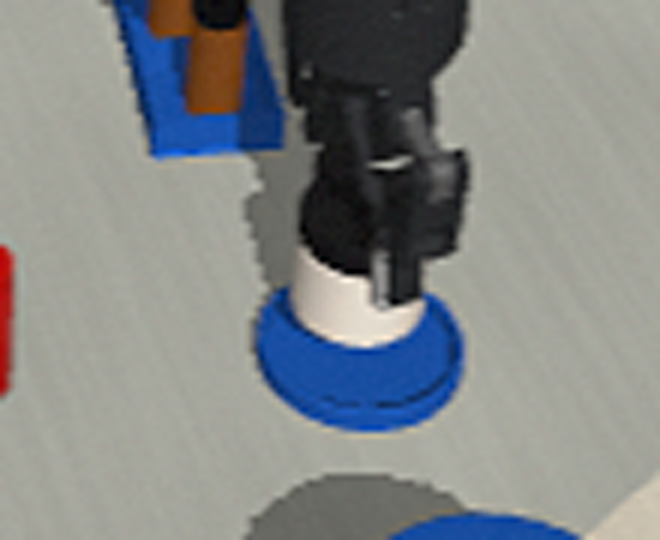

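Run:
```python
from h import *
t=np.linspace(0,6.28,200)
def ext(c,r,z):
    q=np.array([(proj("side",[c[0]+r*np.cos(a),c[1]+r*np.sin(a),z])-[250,190])*6 for a in t]);return q.min(0).round(),q.max(0).round()
for c in([622,-220],[624.5,-220]):print("dish rim",ext(c,46,12),"bottom",ext(c,46,0))
e=telemetry.sense()["eef_pos"];print("jar bottom",ext(e,29,e[2]-24))
```

```text
dish rim (array([250., 264.]), array([460., 411.])) bottom (array([248., 283.]), array([457., 431.]))
dish rim (array([256., 263.]), array([465., 410.])) bottom (array([254., 282.]), array([462., 430.]))
jar bottom (array([290., 253.]), array([423., 346.]))
```

By the side view the dish centre is about 2.5 mm further out in x, and the top-frame relation agrees. The target becomes TCP (624.2, −220.5), and I'll lower the jar to z≈28.

```bash
python3 -m inch '[[0.003,-0.0015,0.007,0,0.05],[0,0,0.007,0,0.05],[0,0,0.005,0,0.05],[0,0,0,0,0.05],[0,0,0,0,0.05]]'
python3 - <<'E'
from h import *
delta(624.2,-220.5,28.5)
E
```

```text
time_s: 31.27
eef_pos: [626.1, -221.5, 37.2]
ee_rot: [-0.016, 0.726, -0.687, 0.031]
force: [0.6, 0.7, -1.6]
grip_width: 0.665
d(tool mm) [-1.3  2.4  8.5] cur -86.9 tilt 0.069
t31.27 [ 626.1 -221.5   37.2] xaxis deg -86.9 F [ 0.6  0.7 -1.6] grip 0.665 q [-0.52  0.77  1.3   0.02  1.    0.98]
```

```bash
python3 -m inch '[[-0.001,0.0025,0.003,0,0.05],[0,0,0.003,0,0.05],[0,0,0.001,0,0.05],[0,0,0.001,0,0.05],[0,0,0.001,0,0.05]]'
python3 - <<'E'
from h import *
delta(624.2,-220.5,28.5)
E
```

```text
time_s: 31.68
eef_pos: [624.4, -221.0, 28.2]
ee_rot: [-0.017, 0.725, -0.687, 0.031]
force: [0.2, -0.1, 5.5]
grip_width: 0.673
d(tool mm) [-0.5  0.2 -0.3] cur -87.0 tilt 0.071
t31.68 [ 624.4 -221.    28.2] xaxis deg -87.0 F [ 0.2 -0.1  5.5] grip 0.673 q [-0.52  0.78  1.31  0.02  0.98  0.98]
```

```bash
python3 -m inch '[[0,0,0,0,0.08],[0,0,0,0,0.08],[0,0,0,0,0.08],[0,0,0,0,0.08],[0,0,-0.01,0,0.08]]'; python3 -m inch '[[0,0,-0.02,0,0.08],[0,0,-0.04,0,0.08],[0,0,-0.04,0,0.08],[0,0,-0.04,0,0.08],[0,0,-0.04,0,0.08]]';python3 -m inch '[[0,-0,-0.02,0,0.08],[0,0.035,0,0,0.08],[0,0.035,0,0,0.08],[0,0.035,0,0,0.08],[0,0.035,0,0,0.08]]';python3 -m inch '[[0,0.035,0,0,0.08],[0,0.035,0,0,0.08],[0,0.03,0,0,0.08],[0,0,0,0,0.08],[0,0,0,0,0.08]]'
python3 - <<'E'
from h import *
st()
a=cv2.resize(capture("side")[125:285,170:370],None,fx=4,fy=4,interpolation=2)[:,:]
b=cv2.resize(capture("top")[130:260,100:420],(640,260),interpolation=2)
a=cv2.resize(a,(425,340),interpolation=3)
c=np.zeros((600,640,3),np.uint8);c[:340,:425]=a;c[340:]=b;cv2.imwrite("pics/f.png",c)
E
```

```text
time_s: 32.1
eef_pos: [623.4, -220.6, 37.5]
ee_rot: [-0.016, 0.725, -0.687, 0.031]
force: [-0.4, 0.5, -0.4]
grip_width: 0.935
time_s: 32.52
eef_pos: [608.0, -215.7, 219.3]
ee_rot: [-0.015, 0.726, -0.688, 0.024]
force: [0.8, -1.2, 0.0]
grip_width: 0.936
time_s: 32.93
eef_pos: [469.2, -224.0, 247.1]
ee_rot: [-0.018, 0.727, -0.685, 0.038]
force: [0.4, -1.5, 0.3]
grip_width: 0.934
time_s: 33.35
eef_pos: [360.0, -228.4, 242.8]
ee_rot: [-0.017, 0.726, -0.686, 0.042]
force: [1.1, 0.2, 0.2]
grip_width: 0.931
t33.35 [ 360.  -228.4  242.8] xaxis deg -86.9 F [1.1 0.2 0.2] grip 0.931 q [-0.87  0.03  1.81  0.05  1.22  0.63]
```

View pics/f.png

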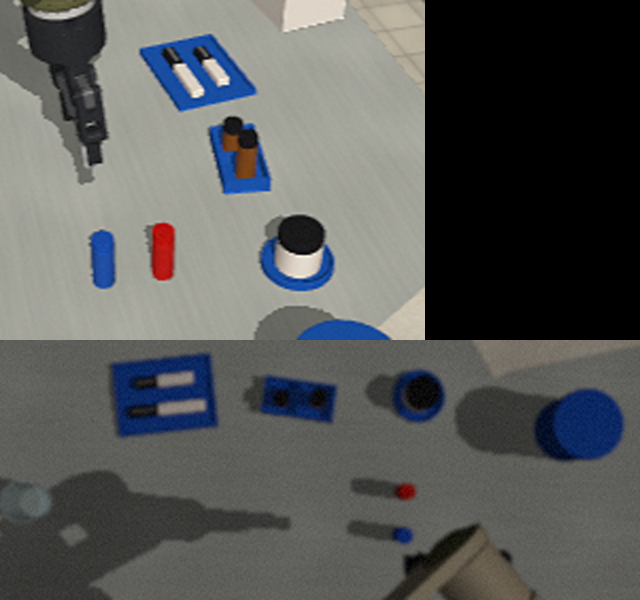

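The final view shows both markers in the tray, both vials upright in their pockets and the jar in the dish at (300,250). I'll measure how well the jar and vials are centred.

Run:
```python
from h import *
im=capture("top");g=cv2.cvtColor(im,6);h=cv2.cvtColor(im,40)
m=((g<35)&(h[...,1]<140)).astype(np.uint8)
m[:145]=0;m[178:]=0
n,l,s,c=cv2.connectedComponentsWithStats(m)
for i in range(1,n):
    if s[i,4]>12 and 220<c[i][0]<330:print(s[i],c[i].round(1),"z59",ray("top",*c[i],59).round(1),"z76",ray("top",*c[i],76).round(1),"z52",ray("top",*c[i],52).round(1))
a=capture("side");crop(a,280,205,350,285,7,"f2.png")
t=np.linspace(0,6.28,200)
for nm,cc,r,z in(("dish bottom",(624.5,-220.5),46,0),("jar top",(624.5,-220.5),29,59),("jar lid bottom",(624.5,-220.5),29,44)):
    q=np.array([(proj("side",[cc[0]+r*np.cos(k),cc[1]+r*np.sin(k),z])-[280,205])*7 for k in t]);print(nm,q.min(0).round(),q.max(0).round())
```

```text
[301 149  18  16 170] [310.  156.6] z59 [ 619.4 -217.6] z76 [ 617.3 -215. ] z52 [ 620.3 -218.6]
[237 155   7   8  35] [240.1 158.9] z59 [610.6  17. ] z76 [608.6  16.9] z52 [611.4  17. ]
[255 155   8   9  40] [258.7 159.3] z59 [609.6 -45.4] z76 [607.6 -44.8] z52 [610.4 -45.6]
dish bottom [ 86. 225.] [329. 397.]
jar top [144. 142.] [301. 249.]
jar lid bottom [140. 171.] [297. 279.]
```

Run:
```python
from h import *
a=capture("side");a=cv2.resize(a[205:285,280:350],None,fx=7,fy=7,interpolation=2)
g=a.max(2);hs=cv2.cvtColor(a,40)
for nm,m in(("lid",g<75),("white",(hs[...,1]<60)&(g>170)),("blue",(hs[...,1]>150)&(hs[...,0]>100)&(hs[...,0]<130)&(g>75))):
    n,l,s,c=cv2.connectedComponentsWithStats(m.astype(np.uint8))
    for i in range(1,n):
        if s[i,4]>2000:print(nm,"x",s[i,0],s[i,0]+s[i,2],"y",s[i,1],s[i,1]+s[i,3])
b=capture("top");b=b[135:180,290:330].max(2);k=b<45
print("\n".join("".join("#" if v else "." for v in r) for r in k))
```

```text
lid x 141 300 y 149 279
white x 148 293 y 260 358
white x 181 389 y 284 488
blue x 0 121 y 0 77
blue x 90 329 y 224 398
blue x 209 490 y 495 560
........................................
........................................
........................................
........................................
........................................
........................................
........................................
........................................
........................................
........................................
........................................
........................................
........................................
....................#####...............
..................#########.............
...............#############............
..............###############...........
.............################...........
.............#################..........
............##################..........
............##################..........
............##################..........
............##################..........
............
[... 189 characters left out ...]
...
...............##########...............
.................######.................
........................................
........................................
........................................
........................................
........................................
........................................
........................................
........................................
........................................
........................................
........................................
........................................
........................................
........................................
........................................
```

```bash
python3 -c "
from rig import finish_job
print(finish_job())"
```

```text
the job is handed in; nothing more can be done
None
```

I handed the job in at about 33.6 s of the 134 s allowed, with everything placed as asked and released. The gripper was empty and well clear of everything when I finished.

- **Markers:** both lie flat, side by side and lengthwise in the tray. The short one is in the far half and the long one in the near half.
- **Vials:** the tall and short amber vials stand upright in separate pockets. I left the red and blue lookalikes alone.
- **Jar:** it stands in the middle of the dish. The side view puts it within about 1–2 mm of the centre. The top view disagrees slightly, at 3–4 mm off, though that camera is only good to about 2 mm and its outline of the lid was incomplete. The clearance all round is 13 mm.
- **Beaker and canister:** I did not touch either one. I saw no change in their places in the final pictures, but did not measure them.

Two things were not perfect:
- **Tool tilt:** the tool slowly tilted during the job, to about 5°. The vials therefore leaned by up to roughly that much in the air, then stood upright once released.
- **Last crop not seen:** my final close crop was refused because I had reached the picture limit. I checked the jar's centring from the image numbers instead.

The highest force in the readings at the end of each move was about 17 N, when the short vial touched the rack floor.

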